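Gauge sawn drill-core pieces and sort them by size for polishing

ROBOT

A 6-joint arm with a two-finger parallel gripper is mounted at the origin on the work surface. World frame = base frame: x ahead of the robot, y to its left, z up, the work surface at z = 0. Lengths are in m, angles in rad, forces in N, time in s.
With the tool pointing down it reaches from about 0.15 to 0.775 m from the base axis. Payload 6.1 kg.
Tool frame: the origin (TCP) lies at the very end of the fingers, on their centre line; the grasp point (between the pads) lies 19 mm behind it; z points along the fingers, y is the direction in which the jaws open and shut (so a half turn about z gives the same grasp; the last joint's range is limited). The gripper opens to 85 mm and grips with 20 to 120 N. Pads are 22 mm wide; open, the fingers measure 114 mm over their backs; the gripper's body (76 mm by 85 mm) begins 54 mm behind the grasp point. The pads swing forward as they close: fully open they stand 13 mm farther back than shut.
Start: joints at [-1.301, 0.126, -0.04, 1.405, 0, 1.571], TCP at [0.14, -0.506, 0.231] pointing down, gripper open.
Joint ranges: [-2.72, 2.72], [-0.95, 1.95], [-1.27, 1.35], [-1.78, 2.02], [-1.46, 1.47], [-3.14, 3.14]. Speed limits (rad/s): [2.39, 2.39, 3.01, 3.14, 3.14, 3.14].

INTERFACE

Orientations are given as a unit quaternion [w, x, y, z].
In Python, from bench import arm, capture, camera_model, monitor gives the robot as it stands. The module is installed in compiled form; this text tells all that it offers. Calls block until the motion is done:
- arm.reach(position, orientation): joint-space move of the TCP to a pose.
- arm.move_straight(position, rot=None, max_speed=0.15, contact_N=None): straight line of the TCP; rot=None keeps the orientation; max_speed is the mean speed in m/s. With contact_N (N) it stops when the force on the tool has changed by that much, and returns True; else False.
- arm.move_joints(angles): joint-space move.
- arm.gripper_to(opening, newtons=None): finger opening in m; newtons is the grip in N (None keeps the last); returns when the fingers have stopped.
- arm.pause(seconds).
- arm.ik(position, orientation): joint angles nearest the present ones, or None.
- capture(name): name is "scene" or "top"; returns (picture, depth): 480x640x3 uint8, blue, green, red; 480x640 float32, m along the optical axis (not along the pixel's ray), 0 where there is no reading.
- camera_model(name): a dict with "fx", "fy", "cx", "cy" (pixels), "xyz" and "rotation" of the camera in the world. Camera axes: x right, y down, z forward; pixel columns grow to the right and rows downward; lengths in m; the calibration is good to about 2 mm. A picture is of the moment at which its call begins. camera_model takes no time and is no camera call.
A pose or a line that the arm cannot do raises arm.MotionError and nothing moves.
- arm.hand_in(): hands the job in, once; it reports no verdict.
Readings, each from a call of its own:
- monitor.read_clock(): time.
- monitor.read_q(): joint angles.
- monitor.read_qd(): joint speeds.
- monitor.read_joint_efforts(): joint torques, N m.
- monitor.read_tcp_pos(): TCP position.
- monitor.read_tool_rot(): TCP orientation.
- monitor.read_force(): force on the tool from outside, world axes, zero at the start.
- monitor.read_moment(): the same for the moment, N m.
- monitor.read_finger_gap(): finger opening in m.
Only numpy, scipy, OpenCV 4.12 (cv2) and the standard library are available. Lean on these libraries where they do the work, as an engineer would, in place of code of your own. Each camera call takes 0.05 s, during which the arm holds its last target. There are 200 camera calls.

TASK

Working along the core tray from its near end to its far end, take the sawn core pieces one at a time and try each in the step gauge, narrowest step first and then upward, lowering it squarely onto the step until it either stops on the fins or goes fully down to the plate. Lay each piece that enters flat on the floor of the rack bay that matches its step (narrowest step, narrowest bay, and so on; side by side, not stacked), and lay a piece that enters no step flat back in the core tray. Leave the other things on the bench where they are.

Things in the scene. Friction and masses are not known exactly. Their poses are not given: they have to be found in the camera images.
- core_1: a sawn drill-core piece, a flat grey stone disc 30 mm tall standing on a flat face; its diameter is 40, 48, 56 or 64 mm and is not told - that is what the gauge is for; 0.1 to 0.3 kg. Origin: centre of its underside, z axis up. First in the core tray counted from the near end; None if it is absent in this start
- core_2: a sawn drill-core piece, a flat grey stone disc 30 mm tall standing on a flat face; its diameter is 40, 48, 56 or 64 mm and is not told - that is what the gauge is for; 0.1 to 0.3 kg. Origin: centre of its underside, z axis up. Second in the core tray counted from the near end; None if it is absent in this start
- core_3: a sawn drill-core piece, a flat grey stone disc 30 mm tall standing on a flat face; its diameter is 40, 48, 56 or 64 mm and is not told - that is what the gauge is for; 0.1 to 0.3 kg. Origin: centre of its underside, z axis up. Third in the core tray counted from the near end; None if it is absent in this start
- core_4: a sawn drill-core piece, a flat grey stone disc 30 mm tall standing on a flat face; its diameter is 40, 48, 56 or 64 mm and is not told - that is what the gauge is for; 0.1 to 0.3 kg. Origin: centre of its underside, z axis up. Fourth in the core tray counted from the near end; None if it is absent in this start
- core_5: a sawn drill-core piece, a flat grey stone disc 30 mm tall standing on a flat face; its diameter is 40, 48, 56 or 64 mm and is not told - that is what the gauge is for; 0.1 to 0.3 kg. Origin: centre of its underside, z axis up. Fifth in the core tray counted from the near end; None if it is absent in this start
- gauge: fixed step gauge: plate 96 x 208 x 6 mm with four upright fins 10 mm thick, 84 mm long, with 5 mm radius tops 24 mm above the plate; between them three gaps (steps), open at the ends, run along its x, away from the robot; narrowest on its +y (left) side. Origin: under the plate's centre. A piece too big stops at most 3 mm below the fin tops. Keep the fingers in line with the gap
- step_1 (a point): narrowest step, gap 44 mm (passes the 40 mm pieces with 2 mm to spare each side): centre of the gap on the plate's upper face; axes as the gauge; one punched dot
- step_2 (a point): middle step, gap 52 mm (passes 48 mm): centre of the gap on the plate's upper face; two punched dots
- step_3 (a point): widest step, gap 60 mm (passes 56 mm; a 64 mm piece enters no step): centre of the gap on the plate's upper face; three punched dots
- tray: fixed grey plastic core tray, one long channel 336 x 104 mm inside, floor 5 mm above the bench, walls 4 mm thick whose top is 8 mm above the floor. Origin: centre of its underside; its x runs along the channel from the near end to the far end. The pieces lie in it in one row, with 7 mm or more between neighbours
- rack: fixed light wooden rack of three bays, 220 x 148 mm outside, floor 5 mm above the bench, walls 4 mm thick, top 8 mm above the floor. Origin: centre of its underside; the bays follow one another along its x, away from the robot, each 140 mm long along its y. It stands on the other side of the gauge from the core tray, left or right
- bay_1 (a point): narrowest bay (60 x 140 mm inside), nearest the robot, for pieces that enter the narrowest step: centre of its floor; axes as the rack
- bay_2 (a point): middle bay (68 x 140 mm inside), for the middle step: centre of its floor
- bay_3 (a point): widest bay (76 x 140 mm inside), farthest from the robot, for the widest step: centre of its floor
- loupe: bystander: hand lens, 22 mm tall, 87 mm long, lying near the robot in front of the gauge; origin under its round lens
- grit_jar: bystander: jar 56 mm across, 60 mm tall, in front of the gauge; origin under its centre
- dishes: bystander: stack of clear round dishes 56 mm across, 34 mm tall, behind the gauge; origin under its centre
- slide_box: bystander: slide box 100 x 200 x 38 mm, at the back; origin under its centre
- brush: bystander: brush 170 mm long lying across behind the gauge; origin under its centre
- beaker: bystander: glass beaker 68 mm across, 85 mm tall, at the back; origin under its centre

How it is judged:
By the outcome, as a careful person would: the job done as asked, in the order asked, and still so for the second after the job is handed in, with the robot touching nothing.
Of core_1, core_2, core_3, core_4, core_5 only 4 to 5 are there at a start; the rules pass over those that are not, and their reading is None.
At some moment in a run one of core_1, core_2, core_3, core_4, core_5 may be knocked a few centimetres aside while the robot is not near it.
Once in a run the grip may slacken for a moment while it holds something.
It also fails if it takes over 210 s, if anything falls off the work surface, if the arm or the gripper's body presses on something with over 40 N, if the wrist force passes 120 N, or if a joint passes its speed limit or range.

## Working session

There is one attempt and no reset: what is moved stays moved. The work goes in short steps, each a Python script; the robot and the scene stay as the last script left them, time stands still between calls to the robot, and variables do not carry over. Pictures are saved under pics/ and viewed, about 12 in all and at most 16, crops included, and the job is handed in when it is done.

```bash
ls; mkdir -p pics; python3 - <<'E'
from bench import *
import cv2,numpy as np
for n in("scene","top"):
    p,d=capture(n); m=camera_model(n); print(n,m); cv2.imwrite(f"pics/{n}0.png",p); np.save(f"pics/{n}0.npy",d)
print(monitor.read_clock(),monitor.read_tool_rot(),monitor.read_tcp_pos())
E
```

```text
pics
scene {'fx': 561.7637616398476, 'fy': 561.7637616398476, 'cx': 325.73150701601367, 'cy': 236.0063257092843, 'xyz': array([ 1.38885699, -0.34899851,  0.71261551]), 'rotation': array([-0.369384  ,  0.74406443,  0.49623033, -0.25234708])}
top {'fx': 531.9659734448395, 'fy': 531.9659734448395, 'cx': 325.8751238888948, 'cy': 242.92076982234315, 'xyz': array([0.46052766, 0.01616013, 1.20344773]), 'rotation': array([ 0.02846544, -0.70350509,  0.70874609, -0.04415077])}
0.1 [-7.23092099e-04  9.90917656e-01  1.34468073e-01 -1.12965574e-04] [ 0.13980567 -0.5056701   0.23059368]
```

View pics/top0.png

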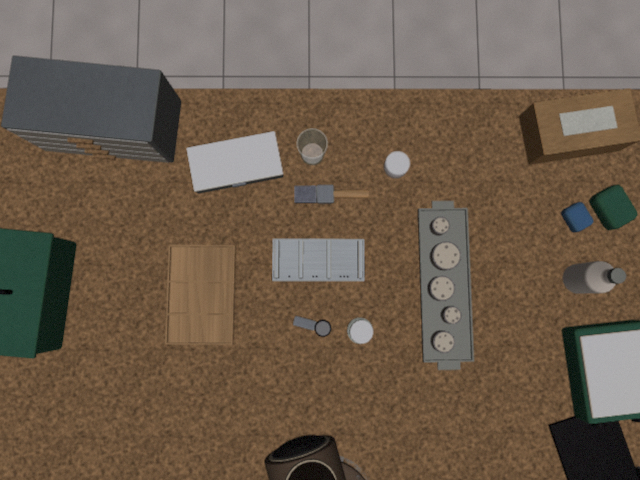

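View pics/scene0.png

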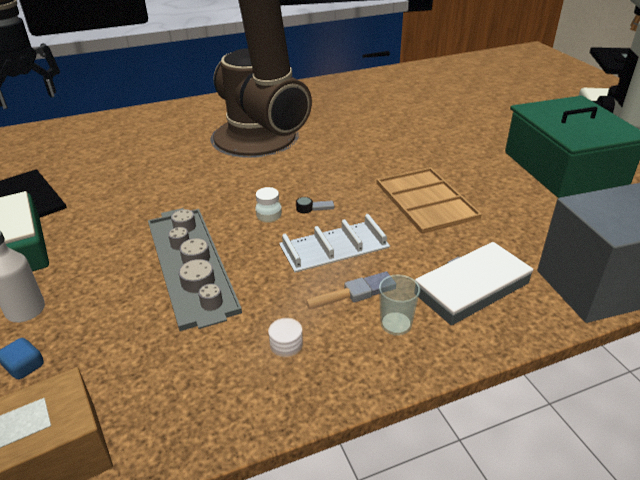

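The top view shows five cores in the tray on the right, at about (443,342), (452,315), (442,288), (446,256) and (440,226). The gauge is at (318,260), the rack at (201,295) on the left, and the loupe and jar are in front of the gauge. The scene view agrees with this. Next I'll measure by height and colour.

```bash
cat > h.py <<'E'
from bench import arm,capture,camera_model,monitor
import cv2,numpy as np
from scipy.spatial.transform import Rotation as R
M={n:camera_model(n) for n in("scene","top")}
def Rm(n): q=M[n]["rotation"]; return R.from_quat([q[1],q[2],q[3],q[0]]).as_matrix()
def ray(n,uv,z):
    "pixels -> world xy on the plane at height z"
    m=M[n]; uv=np.atleast_2d(uv).astype(float)
    d=np.c_[(uv[:,0]-m["cx"])/m["fx"],(uv[:,1]-m["cy"])/m["fy"],np.ones(len(uv))]@Rm(n).T
    return m["xyz"]+d*((z-m["xyz"][2])/d[:,2])[:,None]
def world(n,d):
    m=M[n]; v,u=np.mgrid[:480,:640]
    return (np.stack([(u-m["cx"])/m["fx"],(v-m["cy"])/m["fy"],np.ones_like(d)],-1)*d[...,None])@Rm(n).T+m["xyz"]
E
python3 - <<'E'
from h import *
p=cv2.imread("pics/top0.png"); d=np.load("pics/top0.npy"); W=world("top",d); Z=W[...,2]
print("bench z",np.median(Z[380:420,200:260]),Z[380:420,200:260].std(), "tray",np.median(Z[300:345,425:430]),"rack",np.median(Z[255:275,175:195]),"plate",np.median(Z[250:275,285:295]))
m=((Z>0.022)&(Z<0.048)).astype(np.uint8)
n,l,s,c=cv2.connectedComponentsWithStats(m)
for i in range(1,n):
    if s[i,4]>40 and 150<c[i,0]<500 and 150<c[i,1]<400:
        pts=np.argwhere(l==i)[:,::-1].astype(np.float32); w=W[l==i]
        (cx,cy),r=cv2.minEnclosingCircle(pts); print(c[i].round(1),s[i],"z",np.median(w[:,2]).round(4),"diam_area",2*np.sqrt(s[i,4]/np.pi)*(1.2034-.035)/532,"c",ray("top",c[i],.035).round(4))
cv2.imwrite("pics/z1.png",np.hstack([cv2.resize(p[230:290,264:372],None,fx=5,fy=5,interpolation=2)[:, :],]))
cv2.imwrite("pics/z2.png",np.hstack([cv2.resize(p[195:375,410:485],None,fx=3,fy=3,interpolation=2),cv2.resize(p[195:375,155:245],None,fx=3,fy=3,interpolation=2)]))
E
```

```text
bench z -0.00031655953004305903 0.09169649125975327 tray 0.005455878072418319 rack 0.004517963944307146 plate 0.006024878056871463
[233.9 161. ] [ 186  131   97   61 4147] z 0.0377 diam_area 0.15958864708458695 c [[0.7664 0.1937 0.035 ]]
[396.6 162.9] [384 151  26  25 502] z 0.0342 diam_area 0.05552477839309114 c [[ 0.7608 -0.171   0.035 ]]
[439.8 224.8] [431 216  19  19 268] z 0.0356 diam_area 0.04056975381566854 c [[ 0.6199 -0.2643  0.035 ]]
[275.9 257.9] [274 240   5  38 179] z 0.0285 diam_area 0.03315595112803514 c [[0.5486 0.0998 0.035 ]]
[300.  258.7] [298 240   5  38 187] z 0.0288 diam_area 0.03388876783674985 c [[0.5464 0.0468 0.035 ]]
[328.  258.4] [326 240   5  38 189] z 0.0285 diam_area 0.03406950921374199 c [[ 0.5466 -0.0147  0.035 ]]
[359.5 258.6] [358 240   4  38 151] z 0.0293 diam_area 0.030452534856641872 c [[ 0.5457 -0.0842  0.035 ]]
[445.3 255. ] [431 241  30  29 672] z 0.0356 diam_area 0.06424208265795872 c [[ 0.5524 -0.2745  0.035 ]]
[441.  287.6] [428 275  27  26 527] z 0.0355 diam_area 0.05689056971725076 c [[ 0.4806 -0.2629  0.035 ]]
[450.9 314.4] [442 306  19  18 279] z 0.0357 diam_area 0.041393969655139466 c [[ 0.4219 -0.2828  0.035 ]]
[354.3 326.1] [347 317  24  26  88] z 0.0312 diam_area 0.023247502944902233 c [[ 0.3987 -0.0707  0.035 ]]
[322.2 327.8] [314 320  17  16 133] z 0.0238 diam_area 0.028579905983853703 c [[ 0.3957 -0.0007  0.035 ]]
[442.8 340.9] [431 330  24  23 403] z 0.0352 diam_area 0.049749360028868594 c [[ 0.3647 -0.2631  0.035 ]]
```

View pics/z1.png

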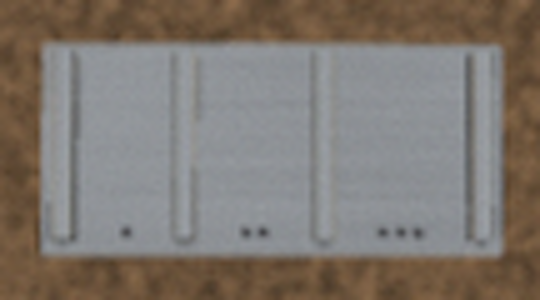

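View pics/z2.png

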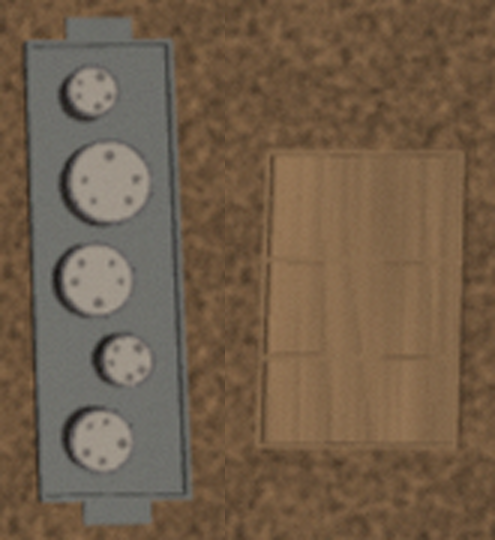

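```bash
cat >> h.py <<'E'
def rect(mask,roi,z,L):
    "centroid and long-axis angle of the largest blob in roi (u0,v0,u1,v1)"
    k=np.zeros_like(mask); u0,v0,u1,v1=roi; k[v0:v1,u0:u1]=mask[v0:v1,u0:u1]
    cs,_=cv2.findContours(k,cv2.RETR_EXTERNAL,cv2.CHAIN_APPROX_NONE); c=max(cs,key=cv2.contourArea)
    w=ray("top",c[:,0],z)[:,:2].astype(np.float32); m=cv2.moments((w*1000).reshape(-1,1,2)); r=cv2.minAreaRect(w*1000)
    b=cv2.boxPoints(r); e=[b[1]-b[0],b[2]-b[1]]; e=max(e,key=np.linalg.norm)
    return np.array([m["m10"],m["m01"]])/m["m00"]/1000,np.array(r[0])/1000,np.array(r[1]),np.degrees(np.arctan2(e[1],e[0]))%180
def cores(p,d):
    "round light tops at z~35 mm in and around the tray: list of (x,y,diam), near to far"
    Z=world("top",d)[...,2]; g=cv2.cvtColor(p,cv2.COLOR_BGR2GRAY); hsv=cv2.cvtColor(p,cv2.COLOR_BGR2HSV)
    m=((g>120)&(hsv[...,1]<80)&(Z>.025)&(Z<.045)).astype(np.uint8); m[:,:385]=0; m[:,500:]=0; m[:200]=0; m[395:]=0
    o=[]
    for c in cv2.findContours(m,cv2.RETR_EXTERNAL,cv2.CHAIN_APPROX_NONE)[0]:
        if cv2.contourArea(c)<120: continue
        k=cv2.moments(cv2.convexHull(c)); A=2*np.sqrt(k["m00"]/np.pi)+1
        x=ray("top",[k["m10"]/k["m00"],k["m01"]/k["m00"]],.035)[0]; o.append([x[0],x[1],A*(M["top"]["xyz"][2]-.035)/M["top"]["fx"]])
    return np.array(sorted(o))
E
python3 - <<'E'
from h import *
p=cv2.imread("pics/top0.png"); d=np.load("pics/top0.npy"); hsv=cv2.cvtColor(p,cv2.COLOR_BGR2HSV)
print("cores\n",cores(p,d).round(4))
b=p.astype(int); blue=((b[...,0]-b[...,2])>-5).astype(np.uint8)
print("gauge",rect(blue,(255,225,380,295),.006,0)); 
Z=world("top",d)[...,2]
print("tray",rect(cv2.morphologyEx(blue,cv2.MORPH_CLOSE,np.ones((3,3))),(405,190,490,375),.013,0))
print("hsv wood/bench",hsv[300,200],hsv[300,140],hsv[330,215],hsv[270,250],hsv[375,200])
rk=((cv2.GaussianBlur(hsv[...,2],(5,5),0)>105)).astype(np.uint8)
print("rack z",rect(((Z>.0028)&(Z<.03)).astype(np.uint8),(150,225,250,365),.013,0)); print("rack c",rect(rk,(150,225,250,365),.013,0))
print("fin z",[ray("top",q,.029)[0].round(4) for q in ([275.9,257.9],[300,258.7],[328,258.4],[359.5,258.6])])
E
```

```text
cores
 [[ 0.3633 -0.2654  0.0437]
 [ 0.4206 -0.2856  0.0348]
 [ 0.48   -0.2654  0.051 ]
 [ 0.5517 -0.2769  0.0583]
 [ 0.6196 -0.2666  0.0335]]
gauge (array([0.54646781, 0.00719477]), array([0.54669702, 0.00683168]), array([207.07618713,  92.83783722]), np.float32(89.55201))
tray (array([ 0.48927982, -0.2774921 ]), array([ 0.48948468, -0.27741071]), array([372.04031372, 111.04203033]), np.float32(0.34478202))
hsv wood/bench [ 15 107 138] [ 13 119 105] [ 15 104 145] [ 14 117  98] [ 15 108 106]
rack z (array([0.47261907, 0.26945749]), array([0.47707065, 0.26861725]), array([156.72189331, 237.76049805]), np.float32(178.59222))
rack c (array([0.47377731, 0.27190058]), array([0.47176096, 0.27139145]), array([308.83218384, 220.84849548]), np.float32(0.3580311))
fin z [array([0.549 , 0.1003, 0.029 ]), array([0.5468, 0.0471, 0.029 ]), array([ 0.5471, -0.0149,  0.029 ]), array([ 0.5461, -0.0847,  0.029 ])]
```

```bash
python3 - <<'E'
from h import *
p=cv2.imread("pics/top0.png"); d=np.load("pics/top0.npy"); Z=world("top",d)[...,2]
g=cv2.cvtColor(p,cv2.COLOR_BGR2GRAY)
for lab,m in (("z>.032",(Z>.032)&(Z<.045)),("g>95",(g>95)&(Z>.02)&(Z<.045)),("g>105",(g>108)&(Z>.02)&(Z<.045))):
    m=m.astype(np.uint8); m[:,:420]=0; m[:,480:]=0; m[:210]=0; m[360:]=0
    for c in cv2.findContours(m,0,1)[0]:
        if cv2.contourArea(c)<100: continue
        k=cv2.moments(cv2.convexHull(c)); A=2*np.sqrt(k["m00"]/np.pi)+1
        print(lab,ray("top",[k["m10"]/k["m00"],k["m01"]/k["m00"]],.035)[0].round(4),round(A*1.1684/532,4))
r=ray("top",[[170.7,245.3],[234.7,245.7],[232.3,343.3],[167.3,343.3]],.013); print("rack",r.round(4),r.mean(0))
# sub-pixel edges of the gauge plate
b=cv2.GaussianBlur(p,(3,3),0).astype(float); f=b[...,0]-b[...,2]
lo,hi=np.median(f[240:280,250:262]),np.median(f[245:275,282:296]); t=(lo+hi)/2
def cross(a): i=np.where((a[:-1]<t)&(a[1:]>=t))[0][0]; return i+(t-a[i])/(a[i+1]-a[i])
us=np.arange(282,355); top=[cross(f[228:258,u])+228 for u in us]; bot=[292-cross(f[292:262:-1,u]) for u in us]
vs=np.arange(245,275); L=[cross(f[v,262:290])+262 for v in vs]; Rr=[375-cross(f[v,375:350:-1]) for v in vs]
for n,q in(("far",np.c_[us,top]),("near",np.c_[us,bot]),("left",np.c_[L,vs]),("right",np.c_[Rr,vs])):
    w=ray("top",q,.006)[:,:2]; a=cv2.fitLine(w.astype(np.float32),cv2.DIST_HUBER,0,.001,.001).ravel(); print(n,a.round(4),np.degrees(np.arctan2(a[1],a[0])))
dots=p[272:280,264:372]; m=(cv2.cvtColor(dots,6)<90).astype(np.uint8)
E
```

```text
z>.032 [ 0.364  -0.2642  0.035 ] 0.0492
z>.032 [ 0.4217 -0.2842  0.035 ] 0.0402
z>.032 [ 0.4808 -0.2639  0.035 ] 0.0565
z>.032 [ 0.5525 -0.2756  0.035 ] 0.0641
z>.032 [ 0.6202 -0.2652  0.035 ] 0.0401
g>95 [ 0.3634 -0.2656  0.035 ] 0.0472
g>95 [ 0.4212 -0.2861  0.035 ] 0.0375
g>95 [ 0.4806 -0.2657  0.035 ] 0.0546
g>95 [ 0.5531 -0.2772  0.035 ] 0.062
g>95 [ 0.6208 -0.2665  0.035 ] 0.0384
g>105 [ 0.3631 -0.2656  0.035 ] 0.0454
g>105 [ 0.4208 -0.286   0.035 ] 0.0364
g>105 [ 0.48   -0.2658  0.035 ] 0.0521
g>105 [ 0.552  -0.2773  0.035 ] 0.0596
g>105 [ 0.6197 -0.2663  0.035 ] 0.0355
rack [[0.58   0.3361 0.013 ]
 [0.5782 0.1936 0.013 ]
 [0.3626 0.1969 0.013 ]
 [0.3641 0.3389 0.013 ]] [0.47122542 0.26638375 0.013     ]
far [0.0135 0.9999 0.5947 0.0067] 89.225296
near [0.005  1.     0.4985 0.0074] 89.7131
left [ 0.9999 -0.0159  0.5531  0.1108] -0.90817904
right [ 1.     -0.0041  0.5494 -0.0973] -0.2342781
```

```bash
cat >> h.py <<'E'
G=np.array([.5466,.0072]); GA=-.008; RK=np.array([.4712,.2664]); RA=-.012
rot2=lambda a,v: np.array([[np.cos(a),-np.sin(a)],[np.sin(a),np.cos(a)]])@np.array(v)
step=[G+rot2(GA,[0,y]) for y in(.066,.008,-.058)]
bayx=[-.076,-.004,.076+-.004]  # checked below
bay=lambda i,y: RK+rot2(RA,[[-.076,-.008,.068][i],y])
H={40:.008,48:.007,56:.0055,64:.0035}
q=lambda yaw:[0,np.cos(yaw/2),np.sin(yaw/2),0]
T=monitor.read_clock; gap=monitor.read_finger_gap
def go(xy,z,yaw): arm.reach([xy[0],xy[1],z],q(yaw))
def line(xy,z,v=.15,c=None): return arm.move_straight([xy[0],xy[1],z],max_speed=v,contact_N=c)
def find():
    p,d=capture("top"); Z=world("top",d)[...,2]; m=((Z>.032)&(Z<.045)).astype(np.uint8); m[:,:410]=0; m[:,490:]=0; m[:200]=0; m[375:]=0
    o=[]
    for c in cv2.findContours(m,0,1)[0]:
        if cv2.contourArea(c)<100: continue
        k=cv2.moments(cv2.convexHull(c)); x=ray("top",[k["m10"]/k["m00"],k["m01"]/k["m00"]],.035)[0]
        o.append([x[0],x[1]-.0007,(2*np.sqrt(k["m00"]/np.pi)+1)*1.1684/532])
    return np.array(sorted(o)),p
def pick(xy,D,yaw=0.,ext=.012):
    h=H[D]; arm.gripper_to(D/1000+ext,60); go(xy,.10,yaw); line(xy,.005+h,.2); arm.gripper_to(0.02,60)
    print("gap",round(gap(),4),"t",T()); line(xy,.11,.25)
def test(i,D,dy=0.,shot=None):
    "lower onto step i; returns height of underside over the plate at stop"
    h=H[D]; s=step[i]+rot2(GA,[0,dy]); yaw=GA+np.pi/2
    p=monitor.read_tcp_pos()
    if abs(p[0]-s[0])>.03: go(s,.10,yaw)
    line(s,.042+h,.2)
    if shot: cv2.imwrite(shot,capture("scene")[0])
    hit=line(s,.0045+h,.04,6.)
    u=monitor.read_tcp_pos()[2]-h-.006; print("step",i+1,"hit",hit,"above plate mm",round(u*1000,1),"gap",round(gap(),4),"F",np.round(monitor.read_force(),1),"t",round(T(),1))
    if shot: cv2.imwrite(shot.replace(".png","b.png"),capture("scene")[0])
    line(s,.045+h,.15); return u
def place(xy,D,yaw):
    h=H[D]; go(xy,.10,yaw); line(xy,.012+h,.2); hit=line(xy,.0035+h,.03,4.)
    print("placed at under z",round(monitor.read_tcp_pos()[2]-h,4),hit,"gap",round(gap(),4)); arm.gripper_to(D/1000+.007); line(xy,.10,.25); print("t",T())
E
sed -i '/^bayx/d' h.py
python3 - <<'E'
from h import *
# bay centres along x: walls 4: outside 220 = 4+60+4+68+4+76+4
arm.gripper_to(.06,60); c,p=find(); print(c.round(4)); print(T())
pick(c[0],48); print(monitor.read_force(),monitor.read_tcp_pos(),monitor.read_qd().max())
p,_=capture("scene"); cv2.imwrite("pics/a1.png",p); test(0,48,shot="pics/a2.png"); print(T())
a=cv2.imread("pics/a2.png"); b=cv2.imread("pics/a2b.png"); cv2.imwrite("pics/a3.png",np.hstack([cv2.resize(x[160:310,260:420],None,fx=2.5,fy=2.5) for x in(a,b)]))
E
```

```text
[[ 0.364  -0.2649  0.0493]
 [ 0.4218 -0.2847  0.0404]
 [ 0.4808 -0.2648  0.0566]
 [ 0.5525 -0.2762  0.0643]
 [ 0.6203 -0.2661  0.0398]]
0.525
gap 0.0459 t 2.9333
[ 0.42861207  1.14602299 -1.60295243] [ 0.36432872 -0.26504102  0.11038176] 0.020205528732370446
step 1 hit True above plate mm 24.9 gap 0.0462 F [-1.3  0.5  6.3] t 5.9
6.1917
```

View pics/a3.png

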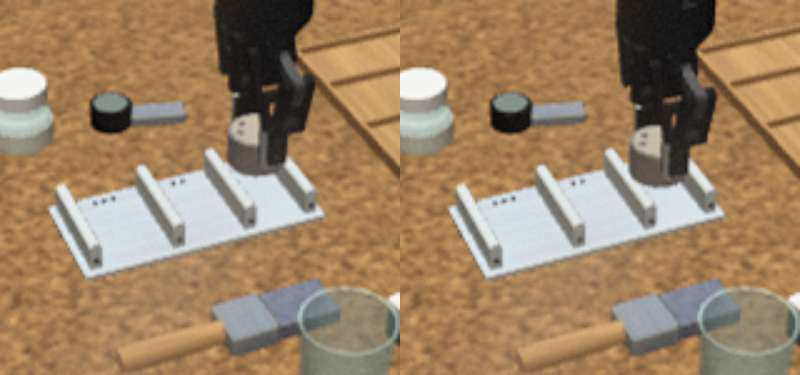

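The crop shows the 48 mm piece stopped on the fins of step 1, at about (250,165) and level. Now step 2.

```bash
python3 - <<'E'
from h import *
u=test(1,48,shot="pics/b2.png")
a=cv2.imread("pics/b2.png"); b=cv2.imread("pics/b2b.png"); cv2.imwrite("pics/b3.png",np.hstack([cv2.resize(x[160:310,260:420],None,fx=2.5,fy=2.5) for x in(a,b)]))
print(monitor.read_tcp_pos())
E
```

```text
step 2 hit True above plate mm 2.0 gap 0.0463 F [-0.4  0.8  5.2] t 7.5
[0.54691894 0.01497455 0.05178171]
```

View pics/b3.png

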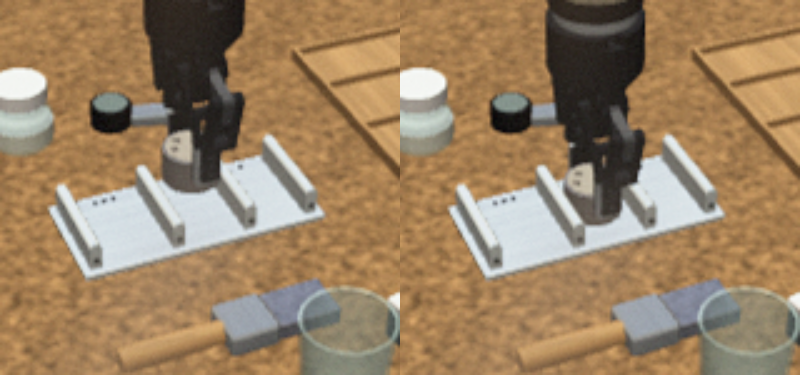

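Step 2 took the piece down to the plate, at about (195,205) in the crop. The apparent 2 mm is a constant in-hand offset: the same offset explains 24.9 mm on the fins. I'll place it in bay 2 and carry on with core_2.

```bash
python3 - <<'E'
from h import *
place(bay(1,0),48,RA)
c,p=find(); print(c.round(4)); cv2.imwrite("pics/c1.png",p)
i=0
if abs(c[0][2]-.040)<.004:
    pick(c[0],40); u=test(0,40,shot="pics/c2.png")
    print(monitor.read_tcp_pos())
E
```

```text
placed at under z 0.007 True gap 0.0461
t 13.0333
[[ 0.4218 -0.2846  0.0405]
 [ 0.4808 -0.2645  0.057 ]
 [ 0.5527 -0.2764  0.064 ]
 [ 0.6202 -0.2661  0.0398]]
gap 0.0376 t 18.4
step 1 hit True above plate mm 18.7 gap 0.0378 F [ 0.8  2.5 -1.9] t 21.3
[0.54801082 0.07320046 0.05376164]
```

```bash
python3 - <<'E'
from h import *
a=cv2.imread("pics/c2b.png")
sl=test(0,40,dy=.0015,shot="pics/c3.png"); b=cv2.imread("pics/c3b.png")
cv2.imwrite("pics/c4.png",np.hstack([cv2.resize(x[160:310,260:420],None,fx=2.5,fy=2.5) for x in(a,b)]))
E
```

```text
step 1 hit True above plate mm 2.0 gap 0.038 F [-1.6 -0.2  5.3] t 22.8
```

View pics/c4.png

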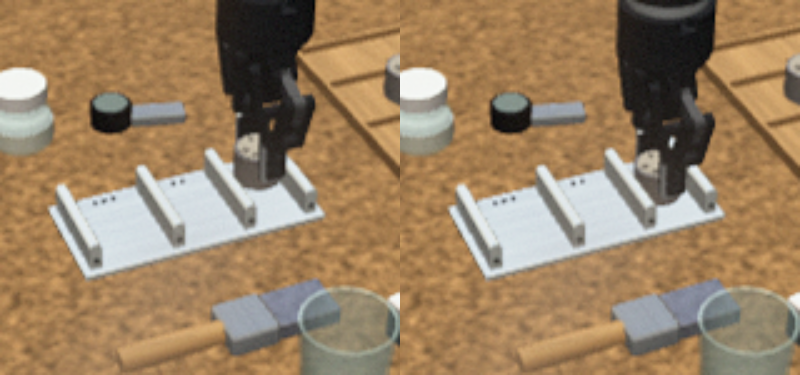

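Left: the first try, stopped against the fin. Right: with +1.5 mm in y it went fully down to the plate. I'll keep part of that correction.

```bash
sed -i 's/G=np.array(\[.5466,.0072\])/G=np.array([.5466,.0084])/; s/.04,6.)/.04,8.)/' h.py; python3 - <<'E'
from h import *
place(bay(0,-.030),40,RA)
c,p=find(); print(c.round(4)); cv2.imwrite("pics/d1.png",p)
if abs(c[0][2]-.056)<.004:
    pick(c[0],56)
    for i in range(3):
        u=test(i,56,shot=f"pics/d{i+2}.png")
        if u<.015: break
cv2.imwrite("pics/d9.png",np.hstack([cv2.resize(cv2.imread(f"pics/d{k}b.png")[160:310,260:420],None,fx=1.65,fy=1.65) for k in range(2,i+3)]))
E
```

```text
placed at under z 0.007 True gap 0.0378
t 28.3833
[[ 0.4805 -0.2645  0.057 ]
 [ 0.5526 -0.2761  0.0643]
 [ 0.6204 -0.2659  0.0399]]
gap 0.0541 t 33.95
step 1 hit True above plate mm 25.9 gap 0.0539 F [-1.4 -0.1  6.5] t 36.7
step 2 hit True above plate mm 24.2 gap 0.0542 F [-1.1  0.7  6.8] t 38.0
step 3 hit True above plate mm 2.1 gap 0.0543 F [-0.9 -0.   4.6] t 39.6
```

View pics/d9.png

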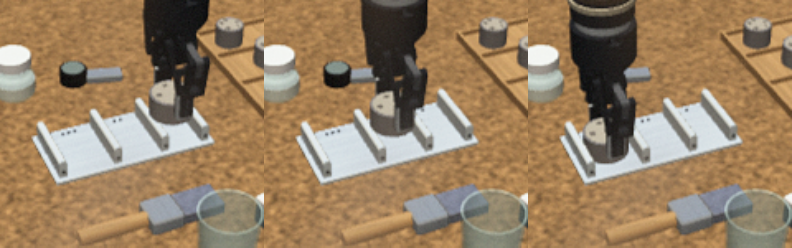

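The 56 mm piece stopped on steps 1 and 2 and went down to the plate in step 3. I'll place it in bay 3, then take core_4.

```bash
python3 - <<'E'
from h import *
place(bay(2,0),56,RA)
c,p=find(); print(c.round(4)); cv2.imwrite("pics/e1.png",p)
if abs(c[0][2]-.064)<.004:
    pick(c[0],64); print("took",c[0])
    for i in range(3):
        u=test(i,64,shot=f"pics/e{i+2}.png")
        if u<.015: break
cv2.imwrite("pics/e9.png",np.hstack([cv2.resize(cv2.imread(f"pics/e{k}b.png")[160:310,260:420],None,fx=1.65,fy=1.65) for k in range(2,i+3)]))
E
```

```text
placed at under z 0.0071 True gap 0.0543
t 45.1417
[[ 0.5527 -0.2763  0.0641]
 [ 0.6202 -0.2661  0.0397]]
gap 0.0621 t 50.7583
took [ 0.55273499 -0.27630145  0.06412626]Traceback (most recent call last):
  File "<stdin>", line 7, in <module>
  File "h.py", line 56, in test
    line(s,.042+h,.2)
    ~~~~^^^^^^^^^^^^^
  File "h.py", line 39, in line
    def line(xy,z,v=.15,c=None): return arm.move_straight([xy[0],xy[1],z],max_speed=v,contact_N=c)
                                        ~~~~~~~~~~~~~~~~~^^^^^^^^^^^^^^^^^^^^^^^^^^^^^^^^^^^^^^^^^
bench.MotionError: the arm cannot follow that straight line within its joint ranges
```

Nothing moved. My "already at the gauge" check only looked at x; I'll fix it to use full distance.

```bash
sed -i 's/if abs(p\[0\]-s\[0\])>.03/if np.hypot(*(p[:2]-s))>.1/' h.py; python3 - <<'E'
from h import *
print(monitor.read_tcp_pos(),gap())
for i in range(3):
    u=test(i,64,shot=f"pics/e{i+2}.png")
    if u<.015: break
cv2.imwrite("pics/e9.png",np.hstack([cv2.resize(cv2.imread(f"pics/e{k}b.png")[160:310,260:420],None,fx=1.65,fy=1.65) for k in range(2,i+3)]))
E
```

```text
[ 0.55256806 -0.27622001  0.10932597] 0.062071502325948116
step 1 hit True above plate mm 26.4 gap 0.0623 F [-0.7 -0.5  4.9] t 53.6
step 2 hit True above plate mm 26.2 gap 0.0624 F [-0.5  0.1  5.6] t 54.8
step 3 hit True above plate mm 24.0 gap 0.0622 F [0.4 1.2 4.8] t 56.1
```

View pics/e9.png

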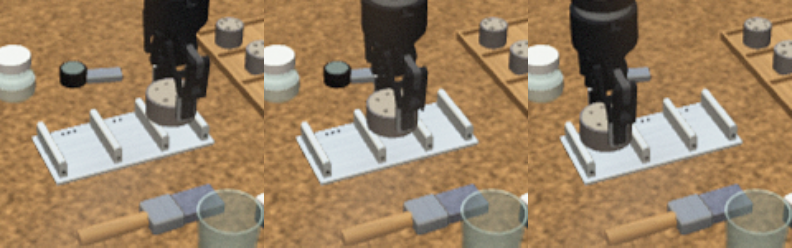

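The 64 mm piece stopped on the fins of all three steps. It goes back in the tray, then core_5.

```bash
python3 - <<'E'
from h import *
place([.54,-.2774],64,0.)
arm.reach([.40,-.12,.15],q(0)); c,p=find(); print(c.round(4)); cv2.imwrite("pics/f1.png",p)
k=c[np.abs(c[:,2]-.040)<.004]
if len(k)==1:
    pick(k[0],40); u=test(0,40,shot="pics/f2.png")
E
```

```text
placed at under z 0.0075 True gap 0.0618
t 59.1333
[[ 0.5394 -0.2783  0.0641]
 [ 0.6202 -0.2659  0.04  ]]
gap 0.0379 t 62.2833
step 1 hit True above plate mm 3.0 gap 0.038 F [-0.9  0.1  5.2] t 65.3
```

```bash
python3 - <<'E'
from h import *
u=test(0,40,dy=.0003,shot="pics/f3.png")
cv2.imwrite("pics/f9.png",np.hstack([cv2.resize(cv2.imread(f"pics/{k}.png")[170:270,320:410],None,fx=2.9,fy=2.9,interpolation=2) for k in("c3b","f2b","f3b")]))
E
```

```text
step 1 hit True above plate mm 3.0 gap 0.0383 F [-1.5 -0.7  5.1] t 66.9
```

View pics/f9.png

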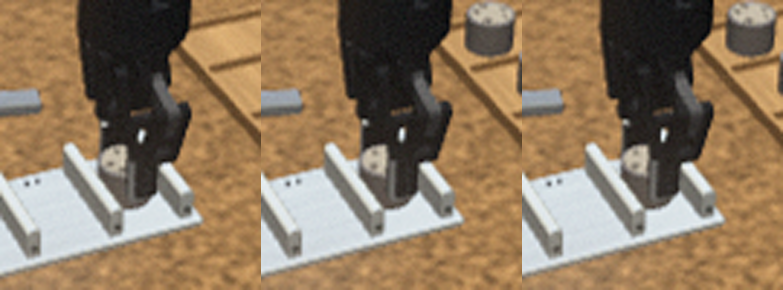

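The two lowerings stop at the same height and look the same as core_2 did when seated, so the piece is on the plate. The extra 1 mm is how it sits in the hand. It goes in bay 1 next to core_2.

```bash
python3 - <<'E'
from h import *
place(bay(0,.030),40,RA)
arm.reach([.30,.05,.25],q(0)); arm.move_joints([-1.301,.126,-.04,1.405,0,1.571])
p,d=capture("top"); s,_=capture("scene"); W=world("top",d); print(find()[0].round(4),T())
m=((W[...,2]>.03)&(W[...,2]<.045)).astype(np.uint8); m[:230]=0; m[360:]=0; m[:,:150]=0; m[:,250:]=0
for c in cv2.findContours(m,0,1)[0]:
    if cv2.contourArea(c)>60:
        k=cv2.moments(c); x=ray("top",[k["m10"]/k["m00"],k["m01"]/k["m00"]],.035)[0,:2]; i=W[...,2][cv2.drawContours(m*0,[c],-1,1,-1)>0]
        print("rack frame mm",(rot2(-RA,x-RK)*1000).round(1),"z",np.percentile(i,[5,50,95]).round(4))
cv2.imwrite("pics/end.png",np.hstack([cv2.resize(p[190:360,155:490],(500,254)),cv2.resize(s[140:360,120:500],(300,174)).copy() if 0 else cv2.resize(s[140:360,120:500],(300,254))]))
E
```

```text
placed at under z 0.008 True gap 0.0377
t 72.3583
[[ 0.5392 -0.2782  0.0643]] 77.4417
rack frame mm [-74.3 -29.8] z [0.0317 0.0352 0.0391]
rack frame mm [-74.4  30.2] z [0.0315 0.0349 0.0388]
rack frame mm [  1.9 -18. ] z [0.0317 0.0351 0.0387]
rack frame mm [69.5 -0.2] z [0.0313 0.0353 0.039 ]
```

View pics/end.png

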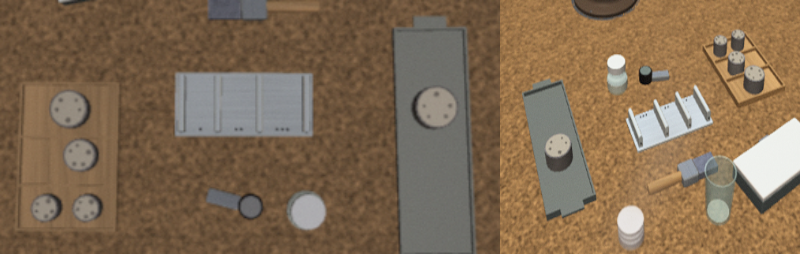

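The final picture shows two cores in bay 1 at (46,207) and (87,207), one in bay 2 at (80,155), one in bay 3 at (70,108), and the 64 mm piece in the tray at (435,107). The bystanders are where they were. core_1 was knocked about 20 mm within bay 2. Its top is at 35 mm with the same small spread as the others, so it lies flat inside the bay. Handing in.

```bash
python3 - <<'E'
from h import *
arm.hand_in(); print(T())
E
```

```text
the job is handed in; nothing more can be done
the job is handed in; nothing more can be done
```

I gauged all five cores in order, from the near end to the far end, and handed the job in at about 77 s of the 210 s.

| Core | Diameter | Steps tried | Result |
|---|---|---|---|
| core_1 | 48 mm | stopped on step 1, entered step 2 | bay 2 |
| core_2 | 40 mm | entered step 1 | bay 1 |
| core_3 | 56 mm | stopped on steps 1 and 2, entered step 3 | bay 3 |
| core_4 | 64 mm | stopped on steps 1, 2 and 3 | back in the tray, about 13 mm nearer the robot than where it was taken |
| core_5 | 40 mm | entered step 1 | bay 1, beside core_2 |

The last camera check showed all five pieces with their tops at about 35 mm, so they lie flat and are not stacked. The bystanders looked undisturbed by eye; I did not measure them.

These points were not clean:
- **core_2, first try:** lowering it on step 1, it caught on a fin 18.7 mm above the plate because my gauge position was about 1.5 mm off in y. I corrected for this, and the second try went down to the plate.
- **core_5, repeated try:** I lowered it into step 1 twice to confirm it was seated.
- **Height readings:** pieces fully down read 2 to 3 mm above the plate. I took this as an offset in the hand, because the same offset showed up when pieces stopped on the fins and when they were set down.
- **core_1 after placing:** it now sits about 20 mm from where I put it in bay 2, close to a bay wall. I took this as the announced knock and left it, since it reads flat and inside the bay.

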